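Index the rotary board stand and lock it

ROBOT

A 6-joint arm with a two-finger parallel gripper is mounted at the origin on the work surface. World frame = base frame: x ahead of the robot, y to its left, z up, the work surface at z = 0. Lengths are in m, angles in degrees, forces in N, time in s.
With the tool pointing down it reaches from about 0.4 to 0.825 m from the base axis. Payload 7 kg.
Tool frame: the origin (TCP) lies at the very end of the fingers, on their centre line; the grasp point (between the pads) lies 19 mm behind it; z points along the fingers, y is the line along which they close (so a half turn about z gives the same grasp; the last joint's range is limited). The gripper opens to 88 mm and grips with 3 to 60 N. Pads are 19 mm wide; open, the fingers measure 130 mm over their backs; the gripper's body (78 mm by 193 mm) begins 47 mm behind the grasp point.
Start: joints at [82.34, 20.546, 0.682, 0, -70.136, -16.507], TCP at [0.276, 0.616, 0.194] pointing down, gripper open.
Joint ranges: [-176.03, 176.03], [-82.01, 121.73], [-58.28, 71.71], [-173.87, 95.51], [-174.79, -0.11], [-173.66, 173.66]. Speed limits (degrees/s): [136.94, 136.94, 172.46, 180, 180, 180].

INTERFACE

Orientations are given as [roll, pitch, yaw] about the fixed x, y, z axes, in that order (R = Rz(yaw) Ry(pitch) Rx(roll)).
In Python, from plant import get_state, capture, close_job, regions_of gives the robot as it stands.
- The arm moves only by the tool jog_arm, never from a script. Its argument "moves" is a list of rows, each a list of 3 entries, a list of its own where there are three numbers: the shift along the tool's x, y, z in cm, then the turn about the tool's z in degrees, then the finger opening in cm, from 0 to 8.76. A call has 1 to 12 rows; each row shifts and turns the commanded pose from where the row before left it, along the tool's axes as they then stand; what a row does not reach is not made up. A row lasts 1/8 s, in which the tool goes at most 62.5 mm and 10.7 degrees, less where a joint would pass 70% of its speed; a pose out of reach is approached as far as the arm can. A call is refused whole if a number of a shift passes 6.25 or a number of a turn 10.7, either way. A call with a gripper value outside its range is refused whole. The fingers move at their own pace and stop on an object; "newtons" is the grip in N (left out, the last holds). Time passes only in rows, so rows that do not move let the fingers close. It gives the time, the measured TCP pose, the force, the opening and the grip force at its end, in the units of the state.
- get_state(): the state, without advancing time (a new reading comes with each control period).
- capture(name): name is "side" or "top" or "wrist"; returns a dict with "pixels" (400x640x3 uint8, blue, green, red), "mtx" (3x3 intrinsics, pixels), "world_from_camera" (4x4, takes a point from camera to world coordinates); the wrist camera has in their place "hand_eye" (4x4, takes a point from camera to tool coordinates, whose origin is the TCP and whose axes are the flange's). Camera axes: x right, y down, z forward; pixel columns grow to the right and rows downward; lengths in m; the calibration is good to about 2 mm. A picture is of the moment at which its call begins: read the wrist's pose just before it. There is no depth.
- close_job(): hands the job in; it is judged then, once.
Trained networks look in a picture, given as the dict that the camera call returned (one of the last four; its "shot" number tells which), for a name from the list of things; names that differ only in an ending like _2 or _b are one class to them, and where a whole thing is asked for, a point or a joint stands for the part that bears it (a point fixed in the world has none). Each returns a list of dicts, best first, with "confidence" (0 to 1); they miss things now and then, are a little off and sometimes report something else, mostly with a low value. They report only what shows in the picture. A call takes as long as a camera call.
- regions_of(picture, thing): "pixels" (400x640 bool, what is visible of it) and "pixel" ([column, row] in pixels, amid what is visible of it).
The state is a dict: "time_s": time; "joints": joint angles; "qd": joint speeds; "joint_torque": joint torques, N m; "tcp_pos": TCP position; "eef_rot": TCP orientation; "contact_force": force on the tool from outside, world axes, zero at the start; "moment": the same for the moment, N m; "gripper_width": finger opening in m; "gripper_force": force on a finger pad.
Only numpy, scipy, OpenCV 4.12 (cv2) and the standard library are available. Lean on these libraries where they do the work, as an engineer would, in place of code of your own. Each camera call takes 0.05 s, during which the arm holds its last target. There are 200 camera calls.

TASK

Turn the rotary board stand to its locking position by working its red-handled ratchet lever: push it to its stop and let it come back, as many strokes as it takes until the yellow-marked slot in the dial stands right under the orange-knobbed lock plunger, but no further. Then press the plunger fully down into the slot and leave the lever back at rest. Turn the dial only by the lever, do not touch the dial or the board on it, and leave the other things on the bench where they are.

Things in the scene. Friction and masses are not known exactly. Their poses are not given: they have to be found in the camera images.
- axis (a point): Fixed point on the vertical axis of the rotary stand, 75 mm above the bench (dial's top face). Frame: the stand's; lock plunger 64 mm from the axis on its +y, lever on its -y side. The stand is screwed down: grey base plate 250 x 290 x 14 mm; toothed steel ratchet wheel, 16 teeth, 184 mm across, 32 to 50 mm up; dial, 148 mm across, 50 to 75 mm up.
- lever_grip (a point): On the centre line of the lever's upright red handle, 125 mm above the bench, 165 mm from the axis. The handle is a vertical round post, 22 mm in diameter, red from 70 to 145 mm above the bench, free all round; pinch or push it from above. It stands at the end of a flat steel arm (18 to 28 mm above the bench) that swings level about the axis.
- lever (a joint): Swing of the lever (rad): 0 at rest, 0.56 at its hard stop, anticlockwise seen from above. A spring brings it back to 0 in about a second. Its pawl pushes the wheel on the way out and clicks back over the teeth on the way home: each stroke right to the stop brings the dial to the next tooth. The first 0.15 rad or so is free play. About 3 to 8 N at the handle.
- wheel (a joint): Turn of ratchet wheel and dial (rad), anticlockwise seen from above. 0: slot exactly under the lock plunger. Starts between -1.9 and -1.0. A full stroke leaves it within 0.04 of a multiple of 0.393 (22.5 degrees, one tooth); the first may move it less or a little more than one tooth, and a short one leaves it between teeth. It stays where it is left and cannot be turned back.
- slot (a point): Middle of the slot in the dial's rim, at the dial's top face, 64 mm from the axis; turns with the dial. The slot is a single gap about 20 mm wide through the black rim, open outwards; the rim blocks either side of it are yellow and a yellow stripe points to it from the dial's centre.
- dial: Ratchet wheel, dial and the small green circuit board on it (up to 88 mm above the bench) as one turning piece; the rim of the dial is black, its middle bare aluminium; origin on the axis at bench level. Not to be touched.
- plunger_top (a point): Centre of the top of the lock plunger's orange mushroom knob, 34 mm in diameter, 170 mm above the bench when up. The plunger is a vertical 13 mm pin with a round end, guided in a blue bracket that reaches over the dial's rim from its +y side (bracket top with sleeve 126 mm above the bench).
- plunger (a joint): Travel of the lock plunger (m): 0 up, 0.024 fully down (its stop). Pressing takes about 5 N; friction holds it where it is left. Its tip starts 6 mm above the dial, so it goes fully down only with the slot under it.
- meter: Bystander: orange multimeter lying on its back, 150 x 75 x 42 mm; origin under its centre.
- spool: Bystander: spool with white flanges and red winding, 64 mm across, 54 mm high; origin under its centre.
- flux_tin: Bystander: round metal tin, 66 mm across, 28 mm high; origin under its centre.
- driver: Bystander: yellow-handled screwdriver, 170 mm long, lying on the bench.

How it is judged:
By the outcome, as a careful person would: the job done as asked, in the order asked, and still so for the second after the job is handed in, with the robot touching nothing.
It also fails if it takes over 64 s, if anything falls off the work surface, if the arm or the gripper's body presses on something with over 40 N, if the wrist force passes 120 N, or if a joint passes its speed limit or range.

## Working session

There is one attempt and no reset: what is moved stays moved. The work goes in short steps, Python scripts to look and compute and a tool call to move; the robot and the scene stay as the last step left them, time stands still between calls to the robot, and variables do not carry over. Pictures are saved under pics/ and viewed, at most 10 in all, crops included, and the job is handed in when it is done.

Besides the shell and the picture viewer there is one more tool, called after "Emit:" as a command line: name --argument value ..., lists and objects as JSON in quotes. jog_arm: Moves the arm, as the interface text tells. Its arguments: {"type":"object","properties":{"moves":{"type":"array"},"newtons":{"type":"number"}},"required":["moves"]}

```bash
mkdir -p pics; ls; cat > h.py <<'E'
import numpy as np, cv2
from plant import *
def ray(P,px,z):
    d=cv2.undistortPoints(np.array([[px]],float),P['mtx'],None)[0,0]
    T=P['world_from_camera']; v=T[:3,:3]@[d[0],d[1],1]; o=T[:3,3]
    return o+v*(z-o[2])/v[2]
E
python3 - <<'E'
from h import *
s=get_state(); print(s['time_s'],s['tcp_pos'],s['eef_rot'],s['gripper_width'])
for n in ['top','side']:
    P=capture(n); cv2.imwrite(f'pics/{n}0.png',P['pixels'])
    print(n,P['mtx'].tolist(),P['world_from_camera'].round(3).tolist())
    for t,z in [('lever_grip',.11),('plunger_top',.17),('slot',.075),('dial',.06)]:
        for r in regions_of(P,t)[:2]: print(t,r['pixel'],round(r['confidence'],2),r['pixels'].sum(),ray(P,r['pixel'],z).round(3))
E
```

```text
pics
0.0 [0.27612618 0.61534489 0.19322795] [ 1.79905875e+02 -8.61868409e-03 -2.41715330e+01] 0.08770734556946422
top [[366.17425607738375, 0.0, 317.2395739866128], [0.0, 366.17425607738375, 197.89869841031134], [0.0, 0.0, 1.0]] [[0.004, -0.985, 0.172, 0.312], [-1.0, -0.006, -0.014, 0.003], [0.014, -0.172, -0.985, 1.088], [0.0, 0.0, 0.0, 1.0]]
lever_grip [379.1, 196.7] 0.89 328 [ 0.487 -0.179  0.11 ]
lever_grip [333.7, 177.9] 0.25 7850 [ 0.539 -0.056  0.11 ]
plunger_top [314.8, 160.6] 0.65 119 [ 0.571 -0.003  0.17 ]
slot [335.7, 177.8] 0.77 2541 [ 0.547 -0.063  0.075]
dial [333.9, 176.4] 0.96 2512 [ 0.555 -0.059  0.06 ]
side [[361.8179800962685, 0.0, 318.09809367233913], [0.0, 361.8179800962685, 199.40600454883602], [0.0, 0.0, 1.0]] [[0.908, -0.243, 0.34, 0.087], [-0.418, -0.536, 0.733, -0.809], [0.004, -0.809, -0.588, 0.775], [0.0, 0.0, 0.0, 1.0]]
lever_grip [358.1, 253.9] 0.71 311 [ 0.466 -0.241  0.11 ]
plunger_top [351.0, 184.1] 0.63 108 [ 0.56  -0.025  0.17 ]
slot [356.5, 220.9] 0.74 1765 [ 0.552 -0.086  0.075]
dial [352.2, 219.2] 0.7 1787 [ 0.554 -0.058  0.06 ]
dial [347.3, 183.3] 0.61 96 [0.637 0.128 0.06 ]
```

```bash
python3 - <<'E'
import cv2
a=cv2.imread('pics/top0.png')[90:270,210:450]; b=cv2.imread('pics/side0.png')[130:310,240:480]
cv2.imwrite('pics/c0.png',cv2.resize(cv2.vconcat([a,b]),None,fx=1.65,fy=1.65,interpolation=cv2.INTER_CUBIC))
E
```

```text
(no output)
```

View pics/c0.png

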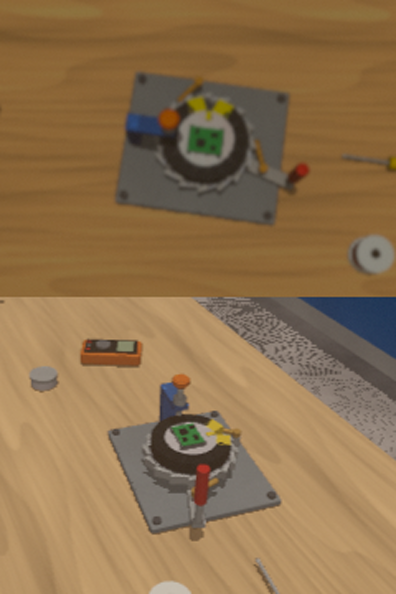

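View pics/top0.png

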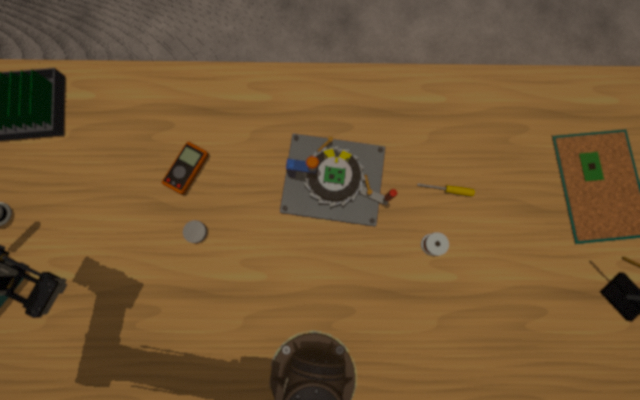

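Top view: stand with knob at (312,161), dial at (334,177), slot at about (337,152) and red handle at (391,193). The slot points away from the robot, clockwise of the plunger. Next I'll measure by colour.

```bash
cat >> h.py <<'E'
BOX={'top':(275,130,410,235),'side':(290,170,410,285)}
def hsv(P): return cv2.cvtColor(P['pixels'],cv2.COLOR_BGR2HSV).astype(int)
def blob(m,box):
    x0,y0,x1,y1=box; k=np.zeros(m.shape,np.uint8); k[y0:y1,x0:x1]=m[y0:y1,x0:x1]
    n,l,st,c=cv2.connectedComponentsWithStats(k); i=1+np.argmax(st[1:,4]); return c[i],st[i],l==i
def masks(P):
    h,s,v=np.moveaxis(hsv(P),2,0)
    return dict(red=((h<5)|(h>172))&(s>150)&(v>70),orange=(h>5)&(h<14)&(s>190)&(v>130),yellow=(h>23)&(h<34)&(s>150)&(v>120))
E
python3 - <<'E'
from h import *
for n in ['top','side']:
    P=capture(n); M=masks(P)
    for k,z in [('red',.1075),('orange',.163),('yellow',.075)]:
        c,st,l=blob(M[k],BOX[n]); print(n,k,c.round(1),st,ray(P,c,z).round(4))
    if n=='top':
        y,x=np.nonzero(regions_of(P,'dial')[0]['pixels']); print('dial bbox',x.min(),x.max(),y.min(),y.max())
        M=masks(P)['yellow'];ys,xs=np.nonzero(M[130:235,275:410]);print([(a+275,b+130) for a,b in zip(xs,ys)])
    print([hsv(P)[tuple(p)].tolist() for p in ([(161,312),(193,391)] if n=='top' else [(183,350)])])
E
```

```text
top red [392.4 193.3] [391 192   4   4  10] [ 0.4975 -0.2163  0.1075]
top orange [312. 157.] [311 157   3   1   3] [0.5823 0.0041 0.163 ]
top yellow [344.2 154.7] [340 151  10   9  57] [ 0.6155 -0.0881  0.075 ]
dial bbox 304 364 146 205
[(np.int64(329), np.int64(149)), (np.int64(330), np.int64(149)), (np.int64(331), np.int64(149)), (np.int64(326), np.int64(150)), (np.int64(327), np.int64(150)), (np.int64(328), np.int64(150)), (np.int64(329), np.int64(150)), (np.int64(330), np.int64(150)), (np.int64(331), np.int64(150)), (np.int64(332), np.int64(150)), (np.int64(324), np.int64(151)), (np.int64(325), np.int64(151)), (np.int64(326), np.int64(151)), (np.int64(327), np.int64(151)), (np.int64(328), np.int64(151)), (np.int64(329), np.int64(151)), (np.int64(330), np.int64(151)), (np.int64(331), np.int64(151)), (np.int64(332), np.int64(151)), (np.int64(342), np.int64(151)), (np.int64(343), np.int64(151)), (np.int64(344), np.int64(151)), (np.int64(325), np.int64(152)), (np.int64(326), np.int64(152)), (np.int64(327), np.int64(152)), (np.int64(328), np.int64(152)), (np.int64(329), np.int64(152))
[... 2606 characters left out ...]
2), np.int64(158)), (np.int64(343), np.int64(158)), (np.int64(344), np.int64(158)), (np.int64(345), np.int64(158)), (np.int64(335), np.int64(159)), (np.int64(336), np.int64(159)), (np.int64(337), np.int64(159)), (np.int64(344), np.int64(159)), (np.int64(335), np.int64(160)), (np.int64(336), np.int64(160)), (np.int64(337), np.int64(160)), (np.int64(335), np.int64(161)), (np.int64(336), np.int64(161)), (np.int64(337), np.int64(161))]
[[15, 255, 141], [4, 215, 135]]
side red [362.4 241.6] [359 231   9  25 113] [ 0.5011 -0.203   0.1075]
side orange [349.2 179.6] [345 177  10   6  39] [0.5731 0.0085 0.163 ]
side yellow [375.2 215.7] [372 214   7   5  31] [ 0.6171 -0.0881  0.075 ]
[[11, 183, 131]]
```

```bash
sed -i 's/red=.*$/red=((h<8)|(h>172))\&(s>150)\&(v>60),orange=(h>8)\&(h<18)\&(s>175)\&(v>115),yellow=(h>22)\&(h<34)\&(s>150)\&(v>110))/' h.py
python3 - <<'E'
from h import *
ps={}
for n in ['top','side']:
    P=capture(n); M=masks(P)
    bx={'red':(380,183,403,208),'orange':(302,150,324,172)} if n=='top' else {'red':(350,220,375,272),'orange':(338,170,364,200)}
    for k,z in [('red',.1075),('orange',.163)]:
        c,st,l=blob(M[k],bx[k]); print(n,k,c.round(1),st,ray(P,c,z).round(4))
    if n=='top':
        for p in [(329.6,152.8),(344.4,154.7),(336.8,153.8)]: print('slot',ray(P,p,.075).round(4))
        # wheel outline from region: dial disc black+aluminium
        m=regions_of(P,'dial')[0]['pixels'].astype(np.uint8)
        c=max(cv2.findContours(m,0,2)[0],key=cv2.contourArea); e=cv2.fitEllipse(cv2.convexHull(c)); print(e, ray(P,e[0],.045).round(4),ray(P,e[0],.075).round(4))
        # base plate corners
        g=P['pixels'];x0,y0,x1,y1=270,125,400,235
        h,s,v=np.moveaxis(hsv(P),2,0); k=((s<60)).astype(np.uint8)[y0:y1,x0:x1]
        k=cv2.morphologyEx(k,cv2.MORPH_CLOSE,np.ones((3,3)));c=max(cv2.findContours(k,0,2)[0],key=cv2.contourArea)
        q=cv2.boxPoints(cv2.minAreaRect(c))+[x0,y0]; w=np.array([ray(P,p,.014) for p in q]);print(w.round(3).tolist(),w.mean(0).round(4),np.linalg.norm(w-np.roll(w,1,0),axis=1))
E
```

```text
top red [392.1 192.9] [389 190   8   7  41] [ 0.4986 -0.2156  0.1075]
top orange [311.8 161.4] [307 157  11  10  89] [0.5704 0.0046 0.163 ]
slot [ 0.6209 -0.0463  0.075 ]
slot [ 0.6156 -0.0888  0.075 ]
slot [ 0.6181 -0.067   0.075 ]
((333.8470458984375, 175.61029052734375), (58.871761322021484, 60.69624710083008), 61.40675735473633) [ 0.5609 -0.06    0.045 ] [ 0.5538 -0.0582  0.075 ]
[[0.458, 0.101, 0.014], [0.7, 0.072, 0.014], [0.656, -0.236, 0.014], [0.417, -0.196, 0.014]] [ 0.5579 -0.0647  0.014 ] [0.29955064 0.24334735 0.31116384 0.2427075 ]
side red [361.9 242.6] [358 231  10  25 179] [ 0.4979 -0.2059  0.1075]
side orange [349.3 180.3] [345 177  10   8  59] [0.5712 0.0047 0.163 ]
```

Stand pose: axis about (0.558,-0.059), plunger (0.571,0.0045), handle about (0.496,-0.208), slot about -86° from the plunger (-1.5 rad, so about 4 strokes). I'll move above the handle with the fingers along the stroke direction.

Emit:
jog_arm --moves '[[[0,0,-0.8],10.4,6],[[0,0,-0.8],10.4,6],[[0,0,-0.8],10.4,6],[[0,0,-0.8],10.4,6],[[0,0,-0.8],10.4,6],[[0,0,-0.8],10.4,6],[[0,0,-0.8],10.4,6]]'

```text
time_s: 1.68
tcp_pos: [0.2764, 0.6158, 0.2505]
eef_rot: [180.0, 0.0, -97.3]
contact_force: [-0.1, -0.3, 0.5]
gripper_width: 0.0596
gripper_force: 0.0
```

Emit:
jog_arm --moves '[[[5,-1.9,0],0,6],[[5,-1.9,0],0,6],[[5,-1.9,0],0,6],[[5,-1.9,0],0,6],[[5,-1.9,0],0,6],[[5,-1.9,0],0,6],[[5,-1.9,0],0,6],[[5,-1.9,0],0,6]]'

```text
time_s: 2.68
tcp_pos: [0.3788, 0.1987, 0.2506]
eef_rot: [-180.0, 0.1, -96.9]
contact_force: [1.2, 0.4, -0.0]
gripper_width: 0.0603
gripper_force: 0.0
```

Emit:
jog_arm --moves '[[[5,-1.9,0],0,6],[[5,-1.9,0],0,6],[[5,-1.9,0],0,6],[[5,-1.9,0],0,6],[[5,-1.9,0],0,6],[[5,-1.9,0],0,6],[[5,-1.9,0],0,6],[[5,-1.9,0],0,6],[[0,0,0],0,6],[[0,0,0],0,6]]'

```text
time_s: 3.92
tcp_pos: [0.4807, -0.2153, 0.25]
eef_rot: [180.0, 0.0, -97.0]
contact_force: [0.3, 0.3, -0.3]
gripper_width: 0.0601
gripper_force: 0.0
```

```bash
python3 - <<'E'
from h import *
s=get_state(); print(s['tcp_pos'],s['eef_rot'],s['contact_force'])
P=capture('wrist'); cv2.imwrite('pics/w1.png',P['pixels'])
from scipy.spatial.transform import Rotation as R
T=np.eye(4);T[:3,:3]=R.from_euler('xyz',s['eef_rot'],degrees=True).as_matrix();T[:3,3]=s['tcp_pos']
P['world_from_camera']=T@P['hand_eye']
np.savez('w1.npz',mtx=P['mtx'],T=P['world_from_camera'])
for t,z in [('lever_grip',.1075),('plunger_top',.163),('slot',.075),('dial',.06)]:
    for r in regions_of(P,t)[:2]: print(t,r['pixel'],round(r['confidence'],2),r['pixels'].sum(),ray(P,r['pixel'],z).round(4))
E
```

```text
[ 0.48073389 -0.21532845  0.24995962] [ 1.79972419e+02  7.93982572e-03 -9.70365854e+01] [ 0.29433714  0.32099201 -0.33866368]
lever_grip [298.0, 199.5] 0.83 1409 [ 0.4994 -0.1985  0.1075]
lever_grip [284.4, 271.3] 0.73 5412 [ 0.527  -0.1138  0.1075]
slot [284.2, 273.1] 0.83 5301 [ 0.5331 -0.0938  0.075 ]
dial [280.0, 271.2] 0.95 5471 [ 0.5407 -0.0892  0.06  ]
```

View pics/w1.png

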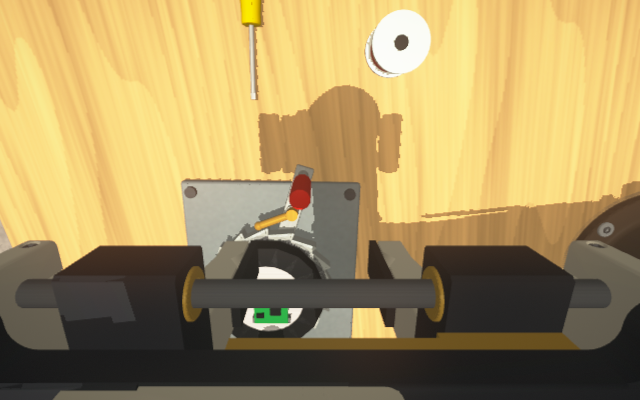

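Wrist view: handle top disc at about (300,199), its bottom end at about (302,177). The dial is partly behind the fingers.

```bash
python3 - <<'E'
from h import *
d=np.load('w1.npz');P=dict(mtx=d['mtx'],world_from_camera=d['T'])
for p,z in [((300,199),.145),((302.5,178),.07)]: print(ray(P,p,z))
print(d['T'][:3,3])
P=capture('top'); m=masks(P)['yellow'];c=[]
E
```

```text
[ 0.494307   -0.20929055  0.145     ]
[ 0.49354649 -0.21360292  0.07      ]
[ 0.47199454 -0.2922086   0.44008126]
```

Emit:
jog_arm --moves '[[[-0.25,-0.7,3],0,6],[[-0.25,-0.7,3],0,6],[[0,0,3],0,6],[[0,0,3],0,6],[[0,0,3],0,6],[[0,0,0],0,4.4],[[0,0,0],0,4.4],[[0,0,0],0,4.4]]'

```text
time_s: 5.22
tcp_pos: [0.4966, -0.2119, 0.1017]
eef_rot: [-179.9, -0.0, -96.9]
contact_force: [0.3, -0.2, 1.2]
gripper_width: 0.0447
gripper_force: 0.0
```

Emit:
jog_arm --moves '[[[0,-1,0],0,4.4],[[0,-1.5,0],0,4.4],[[0,-1.5,0],0,4.4],[[0,-1.5,0],0,4.4],[[0,-1.5,0],0,4.4],[[0,-1.5,0],0,4.4],[[0,0,0],0,4.4]]'

```text
time_s: 6.1
tcp_pos: [0.5811, -0.2224, 0.0994]
eef_rot: [180.0, -0.0, -97.0]
contact_force: [-3.0, -0.4, -1.1]
gripper_width: 0.0439
gripper_force: 0.9
```

Emit:
jog_arm --moves '[[[0,-0.7,0],0,4.4],[[0,-0.5,0],0,4.4],[[0,0,0],0,4.4]]'

```text
time_s: 6.48
tcp_pos: [0.5912, -0.2225, 0.0994]
eef_rot: [179.9, 0.1, -97.0]
contact_force: [-3.6, 3.9, -0.6]
gripper_width: 0.0442
gripper_force: 2.1
```

Emit:
jog_arm --moves '[[[0,-0.4,0],0,4.4],[[0,0,0],0,4.4]]'

```text
time_s: 6.72
tcp_pos: [0.5948, -0.2227, 0.0993]
eef_rot: [179.9, 0.1, -97.0]
contact_force: [-4.7, 4.7, 0.9]
gripper_width: 0.0438
gripper_force: 2.6
```

Emit:
jog_arm --moves '[[[0,-0.4,0],0,4.4],[[0,0,0],0,4.4]]'

```text
time_s: 6.98
tcp_pos: [0.597, -0.2228, 0.0991]
eef_rot: [179.7, 0.1, -97.0]
contact_force: [-9.3, 8.1, 4.1]
gripper_width: 0.0443
gripper_force: 5.2
```

```bash
cat >> h.py <<'E'
def look(name):
    P=capture('top'); c,st,l=blob(masks(P)['red'],(370,160,425,215)); print('red',c,ray(P,c,.1075).round(4))
    cv2.imwrite(name,cv2.resize(P['pixels'][125:240,265:415],None,fx=4,fy=4,interpolation=cv2.INTER_CUBIC)); return P
E
python3 -c "
from h import *
look('pics/t1.png')"
```

```text
Traceback (most recent call last):
  File "h.py", line 16, in look
    P=capture('top'); c,st,l=blob(masks(P)['red'],(370,160,425,215)); print('red',c,ray(P,c,.1075).round(4))
                             ~~~~^^^^^^^^^^^^^^^^^^^^^^^^^^^^^^^^^^^
  File "h.py", line 11, in blob
    n,l,st,c=cv2.connectedComponentsWithStats(k); i=1+np.argmax(st[1:,4]); return c[i],st[i],l==i
                                                      ~~~~~~~~~^^^^^^^^^^
ValueError: attempt to get argmax of an empty sequence
```

Emit:
jog_arm --moves '[[[0,-0.4,0],0,4.4],[[0,0,0],0,4.4]]'

```text
time_s: 7.28
tcp_pos: [0.5978, -0.2227, 0.0989]
eef_rot: [179.4, 0.1, -97.0]
contact_force: [-17.6, 11.4, 10.2]
gripper_width: 0.044
gripper_force: 9.8
```

```bash
python3 - <<'E'
import re
s=open('h.py').read()
s=s.replace("c,st,l=blob(masks(P)['red'],(370,160,425,215)); print('red',c,ray(P,c,.1075).round(4))","y=masks(P)['yellow']; print('yellow px',y[130:235,290:380].sum(),[(r['pixel'],round(r['confidence'],2)) for r in regions_of(P,'slot')[:2]])")
open('h.py','w').write(s)
E
python3 -c "
from h import *
look('pics/t1.png')"
```

```text
yellow px 0 []
```

View pics/t1.png

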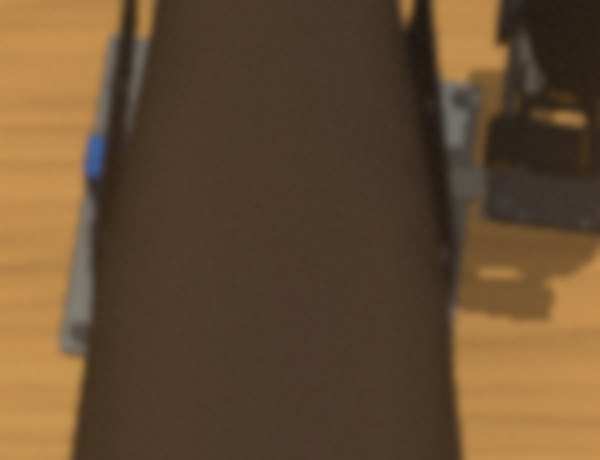

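The arm hides the dial from the top camera. The stop was reached: force rose to 18 N with almost no motion. I'll return and use the side camera.

Emit:
jog_arm --moves '[[[0,1.5,0],0,4.4],[[0,1.5,0],0,4.4],[[0,1.5,0],0,4.4],[[0,1.5,0],0,4.4],[[0,1.5,0],0,4.4],[[0,1.5,0],0,4.4],[[0,1.5,0],0,4.4],[[0,0.4,0],0,4.4],[[0,0,0],0,4.4],[[0,0,0],0,4.4]]'

```text
time_s: 8.62
tcp_pos: [0.4962, -0.212, 0.1002]
eef_rot: [-180.0, -0.0, -97.0]
contact_force: [-0.5, -0.4, -0.2]
gripper_width: 0.0442
gripper_force: 0.0
```

```bash
python3 - <<'E'
from h import *
P=capture('side'); M=masks(P)
A=cv2.imread('pics/side0.png')
a=cv2.resize(A[165:285,290:430],None,fx=2.8,fy=2.8,interpolation=cv2.INTER_CUBIC)
b=cv2.resize(P['pixels'][165:285,290:430],None,fx=2.8,fy=2.8,interpolation=cv2.INTER_CUBIC)
cv2.imwrite('pics/s1.png',cv2.hconcat([a,b]))
for r in regions_of(P,'slot')[:2]: print(r['pixel'],r['confidence'])
y=M['yellow'].astype(np.uint8)[165:285,290:430]; n,l,st,c=cv2.connectedComponentsWithStats(y)
ax=np.array([.558,-.059])
for i in range(1,n):
    if st[i,4]>4:
        w=ray(P,c[i]+[290,165],.075)[:2]-ax; print((c[i]+[290,165]).round(1),st[i,4],np.hypot(*w).round(3),(np.degrees(np.arctan2(w[1],w[0]))-78.4).round(1))
E
```

```text
[347.9, 232.7] 0.86
```

View pics/s1.png

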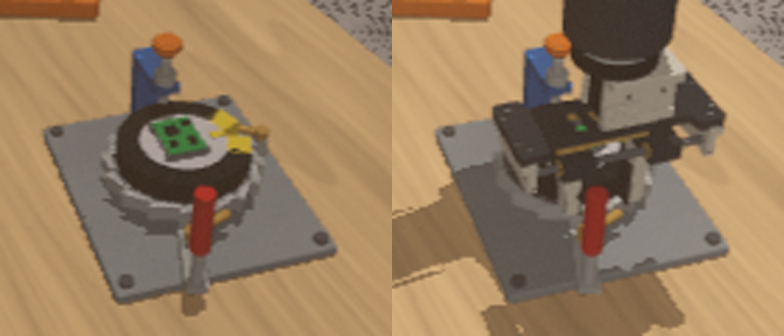

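Emit:
jog_arm --moves '[[[0,-1.5,0],0,4.4],[[0,-1.5,0],0,4.4],[[0,-1.5,0],0,4.4],[[0,-1.5,0],0,4.4],[[0,-1.5,0],0,4.4],[[0,-1.5,0],0,4.4],[[0,-1,0],0,4.4],[[0,-0.5,0],0,4.4],[[0,-0.4,0],0,4.4],[[0,0,0],0,4.4],[[0,0,0],0,4.4],[[0,0,0],0,4.4]]'

```text
time_s: 10.22
tcp_pos: [0.5979, -0.2232, 0.0986]
eef_rot: [179.3, 0.1, -97.0]
contact_force: [-20.2, 9.9, 13.2]
gripper_width: 0.044
gripper_force: 10.6
```

Emit:
jog_arm --moves '[[[0,1.5,0],0,4.4],[[0,1.5,0],0,4.4],[[0,1.5,0],0,4.4],[[0,1.5,0],0,4.4],[[0,1.5,0],0,4.4],[[0,1.5,0],0,4.4],[[0,1.5,0],0,4.4],[[0,0.4,0],0,4.4],[[0,0,0],0,4.4],[[0,0,0],0,4.4]]'

```text
time_s: 11.48
tcp_pos: [0.4961, -0.212, 0.1002]
eef_rot: [-180.0, -0.0, -97.0]
contact_force: [-0.3, 0.2, -0.2]
gripper_width: 0.0439
gripper_force: 0.0
```

Emit:
jog_arm --moves '[[[0,0,-3],0,4.4],[[0,0,-4],0,4.4],[[4,0,-4],0,4.4],[[5,0,0],0,4.4],[[5,0,0],0,4.4],[[4,0,0],0,4.4],[[0,0,0],0,4.4]]'

```text
time_s: 12.35
tcp_pos: [0.4733, -0.393, 0.2091]
eef_rot: [179.9, 0.0, -97.1]
contact_force: [-0.7, 0.9, 0.2]
gripper_width: 0.0441
gripper_force: 0.0
```

```bash
cat >> h.py <<'E'
def wheel(P):
    y=masks(P)['yellow'].astype(np.uint8); y[:130]=0;y[235:]=0;y[:,:290]=0;y[:,380:]=0
    n,l,st,c=cv2.connectedComponentsWithStats(y); ax=np.array([.558,-.059])
    for i in range(1,n):
        if st[i,4]>4:
            w=ray(P,c[i],.075)[:2]-ax; print(c[i].round(1),st[i,4],np.hypot(*w).round(3),(np.degrees(np.arctan2(w[1],w[0]))-78.4).round(1))
E
python3 -c "
from h import *
wheel(look('pics/t2.png'))"
```

```text
yellow px 96 [([336.8, 175.5], 0.91)]
[327.7 154.3] 83 0.061 -61.0
[319.5 161.3] 13 0.056 -30.4
```

View pics/t2.png

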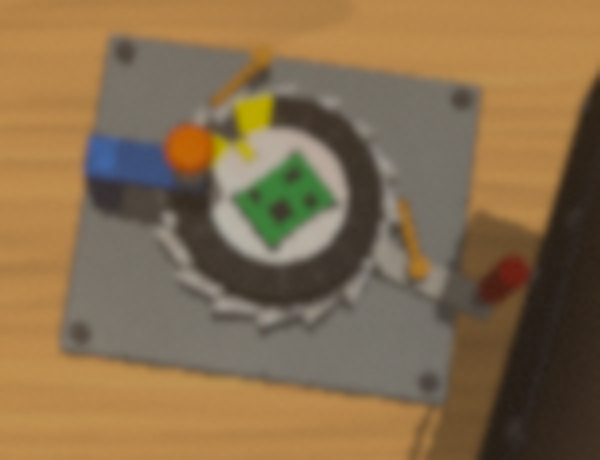

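Slot is about -42 to -45° (right yellow block at crop (253,112)), so exactly two more strokes.

Emit:
jog_arm --moves '[[[-4,0,0],0,4.4],[[-5,0,0],0,4.4],[[-5,0,0],0,4.4],[[-4,0,0],0,4.4],[[0,0,0],0,4.4],[[0,0,4],0,4.4],[[0,0,4],0,4.4],[[0,0,3],0,4.4],[[0,0,0],0,4.4]]'

```text
time_s: 13.58
tcp_pos: [0.4939, -0.2117, 0.0983]
eef_rot: [179.7, -0.0, -97.0]
contact_force: [-0.1, 0.5, 0.3]
gripper_width: 0.0437
gripper_force: 0.0
```

Emit:
jog_arm --moves '[[[0,-1.5,0],0,4.4],[[0,-1.5,0],0,4.4],[[0,-1.5,0],0,4.4],[[0,-1.5,0],0,4.4],[[0,-1.5,0],0,4.4],[[0,-1.5,0],0,4.4],[[0,-1,0],0,4.4],[[0,-0.5,0],0,4.4],[[0,-0.4,0],0,4.4],[[0,0,0],0,4.4],[[0,0,0],0,4.4],[[0,0,0],0,4.4]]'

```text
time_s: 15.08
tcp_pos: [0.5981, -0.2233, 0.0997]
eef_rot: [179.3, 0.1, -97.0]
contact_force: [-20.1, 10.8, 13.7]
gripper_width: 0.0441
gripper_force: 11.0
```

Emit:
jog_arm --moves '[[[0,1.5,0],0,4.4],[[0,1.5,0],0,4.4],[[0,1.5,0],0,4.4],[[0,1.5,0],0,4.4],[[0,1.5,0],0,4.4],[[0,1.5,0],0,4.4],[[0,1.5,0],0,4.4],[[0,0.4,0],0,4.4],[[0,0,0],0,4.4],[[0,0,0],0,4.4]]'

```text
time_s: 16.32
tcp_pos: [0.4961, -0.212, 0.1002]
eef_rot: [-180.0, -0.0, -97.0]
contact_force: [0.2, 0.5, 0.3]
gripper_width: 0.0442
gripper_force: 0.0
```

Emit:
jog_arm --moves '[[[0,-1.5,0],0,4.4],[[0,-1.5,0],0,4.4],[[0,-1.5,0],0,4.4],[[0,-1.5,0],0,4.4],[[0,-1.5,0],0,4.4],[[0,-1.5,0],0,4.4],[[0,-1,0],0,4.4],[[0,-0.5,0],0,4.4],[[0,-0.4,0],0,4.4],[[0,0,0],0,4.4],[[0,0,0],0,4.4],[[0,0,0],0,4.4]]'

```text
time_s: 17.82
tcp_pos: [0.5979, -0.2232, 0.0986]
eef_rot: [179.3, 0.1, -97.0]
contact_force: [-18.9, 10.2, 11.9]
gripper_width: 0.0443
gripper_force: 10.6
```

Emit:
jog_arm --moves '[[[0,1.5,0],0,4.4],[[0,1.5,0],0,4.4],[[0,1.5,0],0,4.4],[[0,1.5,0],0,4.4],[[0,1.5,0],0,4.4],[[0,1.5,0],0,4.4],[[0,1.5,0],0,4.4],[[0,0.4,0],0,4.4],[[0,0,0],0,4.4],[[0,0,0],0,4.4]]'

```text
time_s: 19.08
tcp_pos: [0.4961, -0.212, 0.1002]
eef_rot: [-180.0, -0.0, -97.0]
contact_force: [-0.1, 0.1, -0.6]
gripper_width: 0.044
gripper_force: 0.0
```

Emit:
jog_arm --moves '[[[0,0,-3],0,4.4],[[0,0,-4],0,4.4],[[4,0,-4],0,4.4],[[5,0,-3],0,4.4],[[5,0,0],0,4.4],[[4,0,0],0,4.4],[[0,0,0],0,4.4]]'

```text
time_s: 19.95
tcp_pos: [0.4732, -0.393, 0.2391]
eef_rot: [179.9, 0.0, -97.1]
contact_force: [-0.2, 0.5, -1.1]
gripper_width: 0.044
gripper_force: 0.0
```

```bash
python3 -c "
from h import *
wheel(look('pics/t3.png'))"
```

```text
yellow px 85 [([336.1, 177.7], 0.89)]
[320.  171.4] 8 0.041 0.6
[312.8 179. ] 73 0.062 25.0
```

View pics/t3.png

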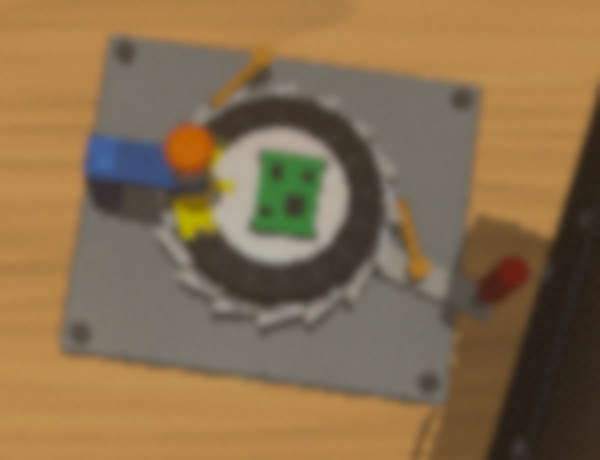

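The stripe lines up with the plunger (0.6° off) and the lever is back at rest. Next I'll close the fingers, go above the knob and press.

Emit:
jog_arm --moves '[[[-5.1,-0.6,0],0,0],[[-5.1,-0.6,0],0,0],[[-5.1,-0.6,0],0,0],[[-5.1,-0.6,0],0,0],[[-5.1,-0.6,0],0,0],[[-5.1,-0.6,0],0,0],[[-5.1,-0.6,0],0,0],[[-5.1,-0.6,0],0,0],[[0,0,2],0,0],[[0,0,2],0,0],[[0,0,0],0,0]]'

```text
time_s: 21.42
tcp_pos: [0.5697, 0.0096, 0.1989]
eef_rot: [179.9, -0.0, -96.9]
contact_force: [-0.2, 0.7, -0.1]
gripper_width: 0.0002
gripper_force: 0.0
```

```bash
python3 - <<'E'
from h import *
P=capture('side'); cv2.imwrite('pics/s3.png',cv2.resize(P['pixels'][110:270,270:450],None,fx=3,fy=3,interpolation=cv2.INTER_CUBIC))
for r in regions_of(P,'plunger_top')[:2]: print(r['pixel'],r['confidence'])
E
```

```text
[352.9, 181.8] 0.42
```

View pics/s3.png

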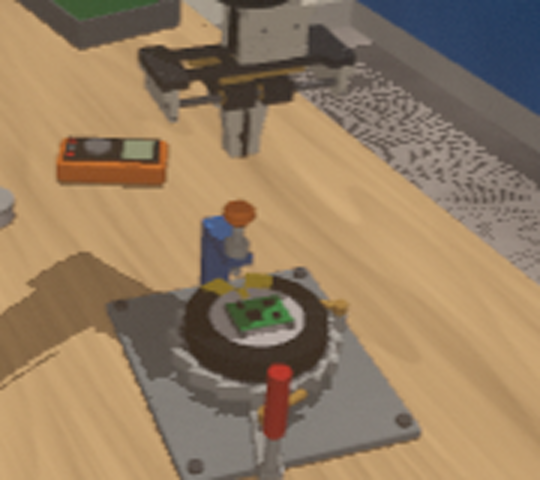

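The slot sits under the plunger pin (yellow blocks either side, crop (215,287)/(258,282)) and the fingers are above the knob. Pressing.

Emit:
jog_arm --moves '[[[0.5,0,1.5],0,0],[[0,0,1],0,0],[[0,0,0.7],0,0],[[0,0,0.7],0,0],[[0,0,0.7],0,0],[[0,0,0.5],0,0],[[0,0,0],0,0]]'

```text
time_s: 22.4
tcp_pos: [0.5701, 0.0036, 0.1488]
eef_rot: [180.0, -0.0, -97.0]
contact_force: [0.3, -1.2, 1.0]
gripper_width: 0.0005
gripper_force: 0.0
```

Emit:
jog_arm --moves '[[[0,0,0.4],0,0],[[0,0,0.3],0,0],[[0,0,0],0,0],[[0,0,0],0,0]]'

```text
time_s: 22.9
tcp_pos: [0.5703, 0.0036, 0.1422]
eef_rot: [-180.0, 0.0, -97.0]
contact_force: [0.5, -0.1, 0.5]
gripper_width: 0.0005
gripper_force: 0.0
```

```bash
python3 - <<'E'
from h import *
P=capture('side'); cv2.imwrite('pics/s4.png',cv2.resize(P['pixels'][130:250,290:430],None,fx=4,fy=4,interpolation=cv2.INTER_CUBIC))
E
```

```text
(no output)
```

View pics/s4.png

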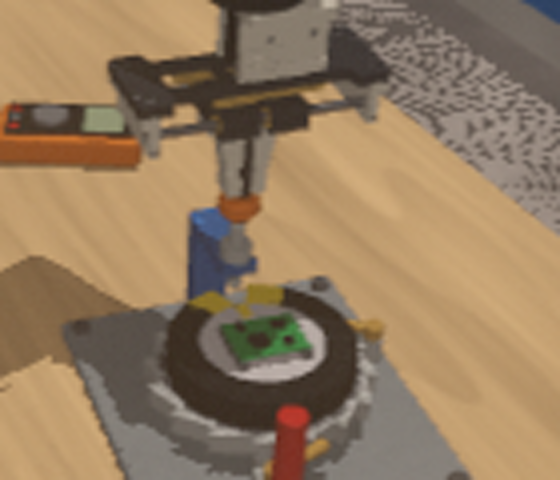

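```bash
python3 - <<'E'
from h import *
s=get_state(); print(s['tcp_pos'],s['contact_force'],s['gripper_width'])
P=capture('side'); W=np.linalg.inv(P['world_from_camera'])
f=lambda p:(lambda c:(P['mtx']@c/c[2])[:2].round(1))(W[:3,:3]@p+W[:3,3])
for p in [s['tcp_pos'],(.5705,.0045,.17),(.5705,.0045,.163),(.5705,.0045,.139)]: print(f(np.array(p)))
c,st,l=blob(masks(P)['orange'],(338,165,364,205)); print(c,st)
m=masks(P)['orange']|masks(P)['red']; c,st,l=blob(m,(338,165,364,205)); print(c,st)
E
```

```text
[0.5703613  0.00364945 0.14230254] [-0.34946293 -0.1355855  -0.12784581] 0.00017283918006177494
[348.9 186.1]
[349.2 178.5]
[349.1 180.4]
[348.7 186.8]
[349.275 181.525] [345 179  10   6  40]
[349.275 181.525] [345 179  10   6  40]
```

The finger tip shows at about row 179, i.e. at the knob's top, although the TCP should be lower. The fingers seem to end higher than expected. I'll carry on downward in small steps and watch the force.

Emit:
jog_arm --moves '[[[0,0,0.3],0,0],[[0,0,0.3],0,0],[[0,0,0],0,0]]'

```text
time_s: 23.38
tcp_pos: [0.5702, 0.0036, 0.1359]
eef_rot: [180.0, -0.0, -97.0]
contact_force: [0.1, -0.4, 0.5]
gripper_width: 0.0005
gripper_force: 0.0
```

```bash
cat >> h.py <<'E'
def knob():
    P=capture('side'); c,st,l=blob(masks(P)['orange'],(335,165,366,205)); print('knob',c,st)
    g=P['pixels'][150:200,325:375]; cv2.imwrite('pics/k.png',cv2.resize(g,None,fx=8,fy=8)); s=get_state(); print(s['tcp_pos'],s['contact_force'],s['moment'])
E
python3 -c "
from h import *
knob()"
```

```text
knob [349.5625  182.71875] [345 181  10   5  32]
[0.57015853 0.0036381  0.13595651] [-0.38162696  0.27016461 -0.10806811] [ 0.09424719 -0.10699892 -0.00922981]
```

```bash
python3 - <<'E'
from h import *
P=capture('side')
def asc(img):
    H=cv2.cvtColor(img,cv2.COLOR_BGR2HSV).astype(int)
    for r in range(168,206):
        s=''
        for c in range(334,366):
            h,sa,v=H[r,c]; s+= 'O' if h<14 and sa>150 else 'B' if 95<h<130 and sa>110 else 'Y' if 20<h<34 and sa>150 else 'g' if sa<75 and v>60 else '#' if v<=60 else '.'
        yield s
for i,(a,b) in enumerate(zip(asc(cv2.imread('pics/side0.png')),asc(P['pixels']))): print(168+i,a,b)
E
```

```text
168 ................................ ..........gggggggg.ggggg........
169 ................................ ..........ggggggg..ggggg........
170 ................................ ...........gggggg.gggggg........
171 ................................ ...........gggggg.ggggg.........
172 ................................ ...........gggggg.ggggg.........
173 ................................ ...........gggggg.gggg..........
174 ................................ ...........ggggg..gggg..........
175 ................................ ...........ggggg..gggg..........
176 ................................ ..........ggggggg.gggg..........
177 ..............OOOO.............. ...........gggggg.gggg..........
178 ...........OOOOOOOOO............ ...........gggggg.gggg..........
179 ...........OOOOOOOOOO........... ............ggggg.ggg...........
180 ...........OOOOOOOOOO........... ...........O.ggg..OO............
181 ...........OOOOOOOOOO........... ...........OO..OOOOOO...........
182 .....gg.B.gOOOOOOOOOO........... .....gg.B.gOOOOOOOOOO...........
183 ...gB.....g.OOOOOOOO............ ...gBBBBBBgOO
[... 859 characters left out ...]

196 ...ggggggggggggggggg............ ...ggg.ggggggggggggg............
197 ...ggggggggggggggggg............ ...ggggggggggggggggg............
198 ...gggggggggggggggg............. ...gg.ggggggggggggg.............
199 ...ggggggggggggg................ ...ggggggg.ggggg................
200 ...ggggggggggggg..............gg ...gggggg.gggggg..............gg
201 ...ggggggggggggg.........ggggggg ...gggggggg.gggg..YYYYY...gggggg
202 ...gggggggg#....##......#...gggg ...gggggggggg.gg..YYYYYYYYY.gggg
203 ...ggggg.#########.....#........ ...gggg.YY.gggggggYYYYYYYYY.###.
204 ...ggg...##########...#......... ...gg.YYYYYYggggg.YYYYYYYYY####.
205 ...g.....######...gggggggg..#... ....YYYYYYYYY.ggg.YYYYYYYY....##
```

The knob is moving down (about 2 rows), with the finger tips on it. Continuing.

Emit:
jog_arm --moves '[[[0,0,0.4],0,0],[[0,0,0.4],0,0],[[0,0,0.4],0,0]]'

```text
time_s: 23.85
tcp_pos: [0.5703, 0.0036, 0.124]
eef_rot: [-180.0, -0.0, -97.0]
contact_force: [-0.8, 0.8, 2.9]
gripper_width: 0.0002
gripper_force: 1.6
```

Emit:
jog_arm --moves '[[[0,0,0.3],0,0],[[0,0,0.2],0,0]]'

```text
time_s: 24.1
tcp_pos: [0.5703, 0.0036, 0.119]
eef_rot: [180.0, -0.0, -97.0]
contact_force: [-0.6, 1.1, 2.5]
gripper_width: 0.0004
gripper_force: 1.5
```

```bash
python3 -c "
from h import *
knob()"
```

```text
knob [349.21875 187.125  ] [345 185   9   5  32]
[0.57029959 0.00361943 0.11876874] [ 0.70128105 -0.72227221  0.54626021] [-0.06670358 -0.16450761  0.06251185]
```

Emit:
jog_arm --moves '[[[0,0,0.3],0,0],[[0,0,0.2],0,0],[[0,0,0],0,0]]'

```text
time_s: 24.52
tcp_pos: [0.5703, 0.0037, 0.114]
eef_rot: [180.0, 0.0, -97.0]
contact_force: [0.3, 0.5, 0.8]
gripper_width: 0.0005
gripper_force: 0.4
```

Emit:
jog_arm --moves '[[[0,0,0.3],0,0],[[0,0,0],0,0]]'

```text
time_s: 24.78
tcp_pos: [0.5705, 0.0036, 0.1137]
eef_rot: [-179.9, -0.0, -96.9]
contact_force: [-8.4, 1.5, 21.4]
gripper_width: 0.0
gripper_force: 10.6
```

```bash
python3 -c "
from h import *
knob()"
```

```text
knob [348.92857143 188.53571429] [345 187   9   4  28]
[0.57052614 0.0035547  0.11367861] [-7.91186968  1.41005422 22.00927292] [ 0.61862163  3.09973746 -0.00619509]
```

Hard stop at 21 N. I'll lift off, move clear and check.

Emit:
jog_arm --moves '[[[0,0,-1],0,0],[[0,0,-4],0,0],[[0,0,-5],0,0],[[0,0,-4],0,0],[[0,5,0],0,0],[[0,5,0],0,0],[[0,5,0],0,0],[[0,0,0],0,0],[[0,0,0],0,0]]'

```text
time_s: 25.95
tcp_pos: [0.4217, 0.0221, 0.2516]
eef_rot: [-179.9, 0.0, -96.9]
contact_force: [0.9, -0.4, 0.4]
gripper_width: 0.0003
gripper_force: 0.0
```

```bash
python3 - <<'E'
from h import *
P=capture('side'); c,st,l=blob(masks(P)['orange'],(335,165,366,205)); print('knob',c,st)
W=np.linalg.inv(P['world_from_camera'])
f=lambda p:(lambda c:(P['mtx']@c/c[2])[:2].round(1))(W[:3,:3]@np.array(p)+W[:3,3])
for z in (.163,.151,.145,.139): print(z,f((.571,.0047,z)))
c,st,l=blob(masks(P)['red'],(340,220,390,275)); print('lever',c,st)
a=cv2.imread('pics/s3.png'); g=P['pixels'][110:270,270:450]; cv2.imwrite('pics/s5.png',cv2.resize(g,None,fx=3,fy=3,interpolation=cv2.INTER_CUBIC))
E
```

```text
knob [348.94915254 186.6779661 ] [345 183   9   8  59]
0.163 [349.2 180.3]
0.151 [349.  183.6]
0.145 [348.9 185.2]
0.139 [348.8 186.8]
lever [361.81142857 242.61714286] [358 231  10  25 175]
```

View pics/s5.png

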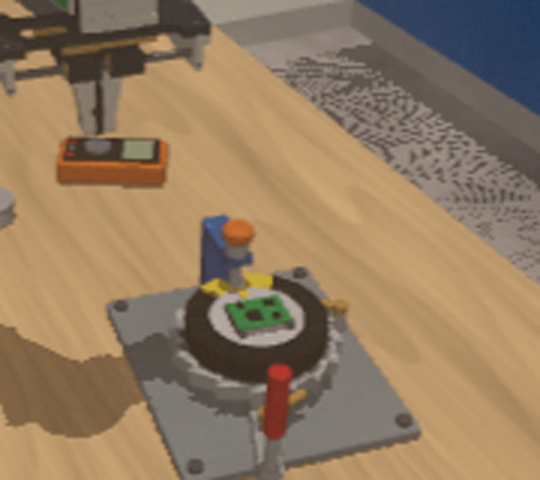

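Knob row is 186.7 against 186.8 predicted for full 24 mm travel (same colour measure gave 180.3 when up). The lever is at its rest position (361.8,242.6) and the robot is clear. Handing in.

```bash
python3 -c "
from plant import *
print(close_job())"
```

```text
the job is handed in; nothing more can be done
None
```

The job is handed in: four full lever strokes brought the slot under the plunger, the plunger is pressed fully down (24 mm by the side camera), the lever is back at rest, and the robot is clear at about 26 s. The judge gave no verdict.

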